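Open the child-safe vial of button cells

TASK

Open the vial of spare button cells that stands in the drawer's black stand: push its white safety cap down, twist it anticlockwise (seen from above) while it is held down until it is free, and lift it off. Finish with the cap held still and level in the gripper about five centimetres straight above the open vial: do not let go of it or put it down, and leave the drives and the card reader where they are.

Things in the scene. Friction and masses are not known exactly. Their poses are not given: they have to be found in the camera images.
- drawer: Open wooden drawer with a grey ribbed rubber lining, fixed: 620 mm wide in y, from x = 0.365 to 0.86, walls up to 100 mm above the work surface; its lined floor is 12 mm above the work surface. Origin under its centre.
- stand: Black plastic stand, fixed on the drawer floor. Origin at its underside, straight below the vial's axis; z up. A round well 28 mm high about the origin holds the vial; a block 48 mm (x) by 106 mm (y), 32 mm high, centred 115 mm along its own +y, has slots at 85, 115 and 145 mm along +y that hold the three drives upright.
- vial: Amber translucent vial, fixed in the stand, cannot turn. Body 44 mm in diameter and 42 mm high, then a neck 28 mm in diameter with three hooked tabs that lock the cap. Origin at the centre of its underside, 6 mm above the stand's origin and 18 mm above the work surface; z up, x and y as the stand's. The rim of its mouth is 62 mm above its origin.
- cap: White plastic push-and-turn cap, round, 50 mm in diameter, 26 mm high, ribbed side, about 30 g, wider than the 44 mm vial body below it, so fingertips fit beside the vial. Origin at the centre of its lower rim, z up. Locked, the origin is 48 mm above the vial's origin (66 mm above the work surface) and its x axis is along the vial's x within 5 degrees.
- cap_top (a point): Centre of the cap's flat top, 26 mm above its lower rim, 92 mm above the work surface when locked. Pressing: an inner spring resists with about 4 N at once plus 0.8 N per mm. The cap must go down at least 3 mm to clear the hooks and meets a solid stop at 6 mm; 4 to 5 mm is good, kept while twisting. Unpressed it turns only about 5 degrees.
- vial_rim (a point): Centre of the vial's mouth, on its axis, 80 mm above the work surface. Twisting: held down, the cap turns anticlockwise seen from above; past about 35 degrees it is free to lift, at about 90 degrees it meets a solid stop, so 60 degrees is good; clockwise is blocked. The cap's lower rim clears the mouth once lifted 14 mm above its locked height.
- swivel_drive: Brushed aluminium swivel flash drive, 20 x 10 x 58 mm, upright in the slot nearest the vial (85 mm from its axis), its top 82 mm above the work surface; origin at its underside. Bystander.
- rubber_stick: Red rubber-cased flash stick, 20 x 10 x 58 mm, upright in the middle slot; origin at its underside. Bystander.
- white_drive: Flash drive with white ceramic cap, 20 x 10 x 58 mm, upright in the slot farthest from the vial; origin at its underside. Bystander.
- card_reader: Silver metal card reader, 45 x 60 x 12 mm with a short plug on its +y end, lying loose on the drawer floor in its far (+x) part; origin at the centre of its underside. Bystander.
Things that resemble listed ones, but are neither listed nor needed, are in the scene too. Of the things that look like the cap, the smallest one is meant.

How it is judged:
On the way, in this order (a step that is already met when the one before it is completed fails the run):
1. the cap is pressed down on the vial by at least 1.5 mm, still in its locked angle (z of cap in the frame of vial below 0.0465 m and horizontal distance between cap and vial below 0.006 m and angle between the x axis of cap and the x axis of vial, either way round below 0.22 rad), for 0.05 s.
2. the cap is twisted at least 33 degrees on the vial, not yet lifted (angle between the x axis of cap and the x axis of vial, either way round above 0.58 rad and z of cap in the frame of vial between 0.038 and 0.056 m and horizontal distance between cap and vial below 0.006 m), for 0.05 s.
At the end, for the whole second after the job is handed in: The gripper holds the cap (finger force above 1 N) at rest (below 30 mm/s) and level within 0.25 rad, its lower rim 20 to 110 mm above the vial's rim and its centre within 25 mm of the vial's axis, nothing else touching it (z of cap in the frame of vial_rim between 0.02 and 0.11 m and horizontal distance between cap and vial_rim below 0.025 m and angle between cap's own z axis and vertical below 0.25 rad and contact force between the fingers and cap above 1 N and contact force between cap and stand below 0.05 N and linear speed of cap below 0.03 m/s and height (world z) of cap above 0.09 m); the arm keeps its last pose, push and grip.
It fails at once if the swivel drive is moved more than 25 mm (distance of swivel_drive from where it was at the start of the episode above 0.025 m).
It fails at once if the rubber stick is moved more than 25 mm (distance of rubber_stick from where it was at the start of the episode above 0.025 m).
It fails at once if the white drive is moved more than 25 mm (distance of white_drive from where it was at the start of the episode above 0.025 m).
It fails at once if the card reader is moved more than 25 mm (distance of card_reader from where it was at the start of the episode above 0.025 m).
It also fails if it takes over 35 s, if anything falls off the work surface, if the arm or the gripper's body presses on something with over 40 N, if the wrist force passes 120 N, or if a joint passes its speed limit or range.

ROBOT

A 6-joint arm with a two-finger parallel gripper is mounted at the origin on the work surface. World frame = base frame: x ahead of the robot, y to its left, z up, the work surface at z = 0. Lengths are in m, angles in rad, forces in N, time in s.
With the tool pointing down it reaches from about 0.225 to 0.875 m from the base axis. Payload 3.4 kg.
Tool frame: the origin (TCP) lies on the centre line of the jaws, within the pads' length; the fingertips stand 19 mm ahead of it and the grasp point (between the pads) is the TCP; z points along the fingers, y is the direction in which the jaws open and shut (so a half turn about z gives the same grasp; the last joint's range is limited). The gripper opens to 85 mm and grips with 20 to 120 N. Pads are 22 mm wide; open, the fingers measure 114 mm over their backs; the gripper's body (76 mm by 85 mm) begins 54 mm behind the grasp point. The pads swing forward as they close: fully open they stand 13 mm farther back than shut.
Start: joints at [-1.253, 0.276, 1.505, -0, 1.361, -0.121], TCP at [0.244, -0.521, 0.25] pointing down, gripper open.
Joint ranges: [-2.89, 2.89], [-0.75, 2.08], [0.22, 2.7], [-1.18, 4.32], [0.11, 2.71], [-2.7, 2.7]. Speed limits (rad/s): [2.57, 2.57, 3.14, 3.14, 3.14, 3.14].

INTERFACE

Orientations are given as a unit quaternion [w, x, y, z].
In Python, from rig import monitor, eyes, manip, models gives the robot as it stands.
- The arm moves only by the tool send_rows, never from a script. Its argument "deltas" is a list of rows, each an object with "dp": the shift along the world's x, y, z each as a share of 0.12 m, from -1 to 1, a list of three; "rotation": the turn, a rotation vector about the world's x, y, z each as a share of 0.5 rad, from -1 to 1, a list of three. In form: [{"dp": [dx, dy, dz], "rotation": [rx, ry, rz]}, ...]. A call has 1 to 12 rows; each row is the pose to reach, as a shift and turn from the pose commanded when the call began; what a row does not reach only later rows make up. A row lasts 1/12 s, in which the tool goes at most 41.7 mm and 7.16 degrees, less where a joint would pass 70% of its speed; a pose out of reach is approached as far as the arm can. A call with a number of a shift or a turn outside -1 to 1 is refused whole. A call with a gripper value outside its range is refused whole. "fingers" is the closure, from -1 (fully open) to 1 (shut), set as the call begins (left out, the last holds). The fingers move at their own pace and stop on an object; "grip_force" is the grip in N (left out, the last holds). Time passes only in rows, so rows that repeat a pose let the fingers close. It gives the time, the measured TCP pose, the force and the opening at its end, in the units of the state.
- monitor.get_state(): the state, without advancing time (a new reading comes with each control period).
- eyes.get_image(name): name is "scene" or "top"; returns a dict with "color" (420x560x3 uint8, red, green, blue), "depth" (420x560 float32, m along the optical axis (not along the pixel's ray), 0 where there is no reading), "mtx" (3x3 intrinsics, pixels), "rvec" (rotation vector, rad) and "tvec" (3), from world to camera coordinates, as OpenCV has them. Camera axes: x right, y down, z forward; pixel columns grow to the right and rows downward; lengths in m; the calibration is good to about 2 mm. A picture is of the moment at which its call begins.
- manip.sign_off(): hands the job in, once; it reports no verdict.
Trained networks look in a picture, given as the dict that the camera call returned (one of the last four; its "shot" number tells which), for a name from the list of things; names that differ only in an ending like _2 or _b are one class to them, and where a whole thing is asked for, a point or a joint stands for the part that bears it (a point fixed in the world has none). Each returns a list of dicts, best first, with "score" (0 to 1); they miss things now and then, are a little off and sometimes report something else, mostly with a low value. They report only what shows in the picture. A call takes as long as a camera call. They do not tell look-alikes from the thing itself.
- models.find_in(name, picture): "box" ([left, top, right, bottom] in pixels, round what is visible of it).
The state is a dict: "clock": time; "qpos": joint angles; "qd": joint speeds; "effort": joint torques, N m; "position": TCP position; "ee_rot": TCP orientation; "contact_force": force on the tool from outside, world axes, zero at the start; "moment": the same for the moment, N m; "width": finger opening in m.
Only numpy, scipy, OpenCV 4.12 (cv2) and the standard library are available. Lean on these libraries where they do the work, as an engineer would, in place of code of your own. Each camera call takes 0.05 s, during which the arm holds its last target.

## Working session

There is one attempt and no reset: what is moved stays moved. The work goes in short steps, Python scripts to look and compute and a tool call to move; the robot and the scene stay as the last step left them, time stands still between calls to the robot, and variables do not carry over. Pictures are saved under pics/ and viewed, and the job is handed in when it is done.

Besides the shell and the picture viewer there is one more tool, called as name(argument=value, ...) on one line, values as JSON. send_rows: Moves the arm, as the interface text tells. Its arguments: {"type":"object","properties":{"deltas":{"type":"array","items":{"type":"object","properties":{"dp":{"type":"array","items":{"type":"number"}},"rotation":{"type":"array","items":{"type":"number"}}}}},"fingers":{"type":"number"},"grip_force":{"type":"number"}},"required":["deltas"]}

```bash
mkdir -p pics; cat > h.py <<'E'
import numpy as np,cv2
from rig import monitor,eyes,manip,models
def P(im,u,v,d=None):
    R,_=cv2.Rodrigues(np.array(im['rvec'],float));t=np.array(im['tvec'],float).ravel();K=np.array(im['mtx'])
    d=im['depth'][int(v),int(u)] if d is None else d
    return R.T@(np.linalg.inv(K)@[u,v,1]*d-t)
def cloud(im):
    R,_=cv2.Rodrigues(np.array(im['rvec'],float));t=np.array(im['tvec'],float).ravel();K=np.array(im['mtx'])
    v,u=np.mgrid[:420,:560];r=np.stack([u,v,np.ones_like(u)],-1)@np.linalg.inv(K).T*im['depth'][...,None]
    return (r-t)@R
def save(im,n): cv2.imwrite('pics/'+n,im['color'][...,::-1])
E
python3 - <<'E'
from h import *
print(monitor.get_state())
for n in ['top','scene']:
    im=eyes.get_image(n);save(im,n+'1.png');np.savez(n+'1.npz',**{k:v for k,v in im.items()})
    C=cloud(im)
    for o in ['cap','vial','stand','swivel_drive','card_reader']:
        for r in models.find_in(o,im)[:4]:
            b=r['box'];u=(b[0]+b[2])/2;v=(b[1]+b[3])/2
            print(n,o,round(r['score'],2),np.round(b),C[int(v),int(u)].round(3))
E
```

```text
{'clock': 0.0, 'qpos': array([-1.25301753e+00,  2.76639894e-01,  1.50614873e+00, -3.46589566e-06,
        1.36067124e+00, -1.20989863e-01]), 'qd': array([ 0.00140417,  0.0006543 ,  0.00118829,  0.00115297, -0.00243024,
        0.0002599 ]), 'effort': array([ 1.13582690e-03, -4.16769218e+01, -2.45805663e+01, -1.67136882e-04,
        1.09282520e-02,  1.04306153e-05]), 'position': array([ 0.24412047, -0.52006768,  0.24940784]), 'ee_rot': array([-9.28925204e-04,  9.76031117e-01,  2.17629012e-01, -9.33999431e-05]), 'contact_force': array([-0.23068368,  0.27668489, -0.44315882]), 'moment': array([-0.01005076,  0.01415581, -0.0225691 ]), 'width': 0.08548182932074395}
top cap 0.73 [348. 310. 382. 343.] [ 0.277 -0.267  0.039]
top cap 0.61 [280. 215. 306. 234.] [ 0.504 -0.102  0.089]
top stand 0.94 [217. 213. 309. 257.] [ 0.485 -0.033  0.044]
scene cap 0.93 [241. 203. 267. 230.] [ 0.508 -0.11   0.094]
scene cap 0.81 [182. 339. 226. 389.] [ 0.581 -0.382  0.036]
scene cap 0.75 [233. 184. 296. 263.] [ 0.527 -0.105  0.081]
scene cap 0.56 [ 85. 235. 123. 271.] [ 0.284 -0.279  0.035]
scene vial 0.55 [245. 229. 267. 243.] [ 0.514 -0.113  0.051]
scene stand 0.92 [231. 184. 295. 261.] [ 0.525 -0.109  0.086]
scene swivel_drive 0.62 [264. 188. 276. 208.] [ 0.491 -0.02   0.065]
scene card_reader 0.95 [391. 233. 414. 263.] [0.76  0.018 0.026]
```

View pics/top1.png

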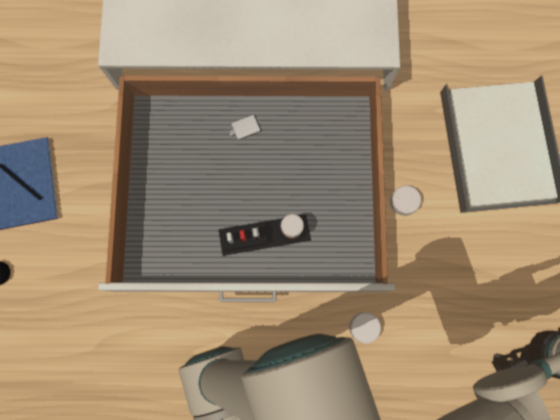

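View pics/scene1.png

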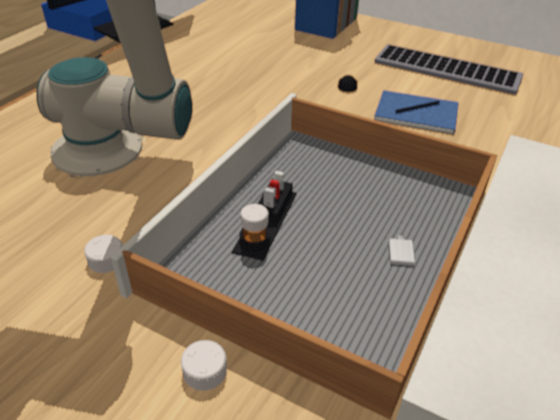

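```bash
python3 - <<'E'
from h import *
for n in ['top','scene']:
    im=dict(np.load(n+'1.npz'));C=cloud(im);c=im['color'].astype(int)
    m=(C[...,2]>.087)&(C[...,2]<.098)&(abs(C[...,0]-.505)<.06)&(abs(C[...,1]+.105)<.06)&(c.min(-1)>120)
    p=C[m];print(n,m.sum(),p.mean(0).round(4),p.min(0).round(4),p.max(0).round(4),np.median(p,0).round(4))
    (cx,cy),r=cv2.minEnclosingCircle(p[:,:2].astype(np.float32));print('circ',cx,cy,r)
    # everything >.06 in drawer region
    m=(C[...,2]>.07)&(C[...,2]<.086)&(abs(C[...,0]-.49)<.08)&(C[...,1]>-.07)&(C[...,1]<.12)
    k,l,s,cc=cv2.connectedComponentsWithStats(m.astype(np.uint8))
    for i in range(1,k):
        if s[i,4]>5: print(s[i],C[l==i].mean(0).round(4))
    v,u=np.mgrid[:420,:560]
    z=cv2.resize(im['color'][180:270,200:330] if n=='top' else im['color'][170:275,215:320],None,fx=6,fy=6 if n=='top' else 5,interpolation=cv2.INTER_CUBIC)
    cv2.imwrite('pics/z_'+n+'.png',z[...,::-1])
E
```

```text
top 372 [ 0.5025 -0.0996  0.0925] [ 0.4782 -0.1227  0.0871] [ 0.5268 -0.0751  0.0978] [ 0.503  -0.0999  0.0926]
circ 0.5027817487716675 -0.0999155342578888 0.02511782757937908
[252 227   7   9  42] [ 0.488  -0.0166  0.0808]
[240 230   6  10  44] [0.482  0.0127 0.079 ]
[227 232   5   9  34] [0.478  0.0422 0.081 ]
scene 406 [ 0.5029 -0.1015  0.0926] [ 0.4781 -0.1245  0.0873] [ 0.5264 -0.074   0.0962] [ 0.5029 -0.102   0.0927]
circ 0.5030234456062317 -0.09918159991502762 0.026115769520401955
[275 171   9   9  61] [0.4777 0.0414 0.0782]
[264 179  16  18 159] [ 0.4853 -0.0039  0.0785]
```

The target cap is the 50 mm one on the vial, near pixel (292, 226) in the top view and (255, 217) in the scene view. It sits at about (0.503, -0.100), top z 0.0925. The two larger white caps outside the drawer are decoys. The drives run along about 100° from the vial, so I'll sweep the jaw axis from -36° to +24° to stay clear of them.

send_rows(deltas=[{"dp": [0.1, 0.17, 0], "rotation": [0, 0, 0.05]}, {"dp": [0.22, 0.35, 0], "rotation": [0, 0, 0.1]}, {"dp": [0.33, 0.53, 0], "rotation": [0, 0, 0.15]}, {"dp": [0.44, 0.7, 0], "rotation": [0, 0, 0.2]}, {"dp": [0.54, 0.875, 0], "rotation": [0, 0, 0.25]}], fingers=-1)

```text
clock: 1.02
position: [0.3097, -0.4147, 0.2504]
ee_rot: [0.0, 0.96, 0.279, 0.0]
contact_force: [-0.5, 0.1, -0.4]
width: 0.0854
```

send_rows(deltas=[{"dp": [0.1, 0.17, 0], "rotation": [0, 0, 0.05]}, {"dp": [0.22, 0.35, 0], "rotation": [0, 0, 0.1]}, {"dp": [0.33, 0.53, 0], "rotation": [0, 0, 0.15]}, {"dp": [0.44, 0.7, 0], "rotation": [0, 0, 0.2]}, {"dp": [0.54, 0.875, 0], "rotation": [0, 0, 0.25]}])

```text
clock: 1.43
position: [0.3745, -0.3095, 0.2505]
ee_rot: [0.0, 0.941, 0.338, 0.0]
contact_force: [0.1, -0.3, -0.0]
width: 0.0852
```

send_rows(deltas=[{"dp": [0.1, 0.17, 0], "rotation": [0, 0, 0.05]}, {"dp": [0.22, 0.35, 0], "rotation": [0, 0, 0.1]}, {"dp": [0.33, 0.53, 0], "rotation": [0, 0, 0.15]}, {"dp": [0.44, 0.7, 0], "rotation": [0, 0, 0.2]}, {"dp": [0.54, 0.875, 0], "rotation": [0, 0, 0.25]}])

```text
clock: 1.85
position: [0.4394, -0.2045, 0.2505]
ee_rot: [0.0, 0.918, 0.396, 0.0]
contact_force: [0.1, 0.2, -0.6]
width: 0.0855
```

send_rows(deltas=[{"dp": [0.1, 0.17, 0], "rotation": [0, 0, 0.05]}, {"dp": [0.22, 0.35, 0], "rotation": [0, 0, 0.1]}, {"dp": [0.33, 0.53, 0], "rotation": [0, 0, 0.15]}, {"dp": [0.44, 0.7, 0], "rotation": [0, 0, 0.2]}, {"dp": [0.54, 0.875, 0], "rotation": [0, 0, 0.25]}, {"dp": [0.54, 0.875, 0], "rotation": [0, 0, 0.25]}, {"dp": [0.54, 0.875, 0], "rotation": [0, 0, 0.25]}, {"dp": [0.54, 0.875, 0], "rotation": [0, 0, 0.25]}])

```text
clock: 2.52
position: [0.5032, -0.1008, 0.2503]
ee_rot: [0.0, 0.892, 0.452, -0.0]
contact_force: [-0.4, -0.3, -0.2]
width: 0.0856
```

send_rows(deltas=[{"dp": [0, 0.01, -0.25], "rotation": [0, 0, 0]}, {"dp": [0, 0.01, -0.5], "rotation": [0, 0, 0]}, {"dp": [0, 0.01, -0.75], "rotation": [0, 0, 0]}, {"dp": [0, 0.01, -0.9], "rotation": [0, 0, 0]}, {"dp": [0, 0.01, -1], "rotation": [0, 0, 0]}, {"dp": [0, 0.01, -1], "rotation": [0, 0, 0]}, {"dp": [0, 0.01, -1], "rotation": [0, 0, 0]}])

```text
clock: 3.1
position: [0.5029, -0.1002, 0.1301]
ee_rot: [-0.0, 0.892, 0.452, -0.001]
contact_force: [-0.5, 0.7, -0.3]
width: 0.0858
```

```bash
python3 - <<'E'
from h import *
im=eyes.get_image('scene');save(im,'s2.png')
z=cv2.resize(im['color'][130:270,190:330],None,fx=4,fy=4,interpolation=cv2.INTER_CUBIC);cv2.imwrite('pics/s2z.png',z[...,::-1])
E
```

```text
(no output)
```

View pics/s2z.png

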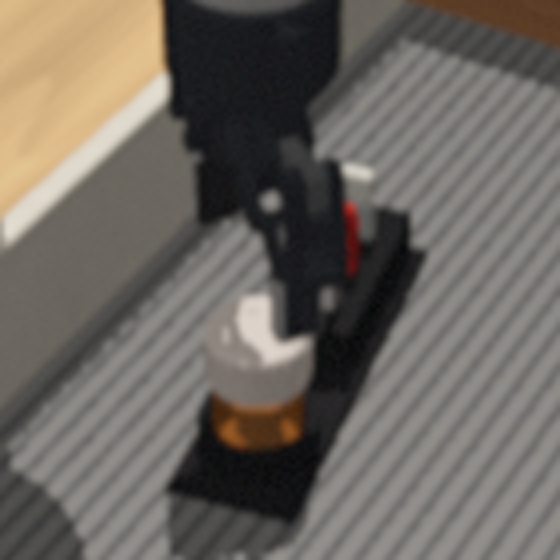

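The crop shows the open jaws above the cap (crop centre about (260, 340)), with the drives clear behind. I'll go down to z 0.078 and close.

send_rows(deltas=[{"dp": [0, 0, -0.15], "rotation": [0, 0, 0]}, {"dp": [0, 0, -0.3], "rotation": [0, 0, 0]}, {"dp": [0, 0, -0.4], "rotation": [0, 0, 0]}, {"dp": [0, 0, -0.43], "rotation": [0, 0, 0]}, {"dp": [0, 0, -0.43], "rotation": [0, 0, 0]}, {"dp": [0, 0, -0.43], "rotation": [0, 0, 0]}])

```text
clock: 3.65
position: [0.5044, -0.0999, 0.0799]
ee_rot: [0.001, 0.892, 0.452, 0.001]
contact_force: [-0.1, 0.0, 0.1]
width: 0.0852
```

send_rows(deltas=[{"dp": [0, 0, 0], "rotation": [0, 0, 0]}, {"dp": [0, 0, 0], "rotation": [0, 0, 0]}, {"dp": [0, 0, 0], "rotation": [0, 0, 0]}, {"dp": [0, 0, 0], "rotation": [0, 0, 0]}, {"dp": [0, 0, 0], "rotation": [0, 0, 0]}, {"dp": [0, 0, 0], "rotation": [0, 0, 0]}, {"dp": [0, 0, 0], "rotation": [0, 0, 0]}, {"dp": [0, 0, 0], "rotation": [0, 0, 0]}, {"dp": [0, 0, 0], "rotation": [0, 0, 0]}, {"dp": [0, 0, 0], "rotation": [0, 0, 0]}, {"dp": [0, 0, 0], "rotation": [0, 0, 0]}, {"dp": [0, 0, 0], "rotation": [0, 0, 0]}], fingers=1, grip_force=60)

```text
clock: 4.65
position: [0.5039, -0.0995, 0.0789]
ee_rot: [0.0, 0.892, 0.452, 0.0]
contact_force: [0.4, -1.1, 4.5]
width: 0.0489
```

Gripped, opening 49 mm. Now press about 4.5 mm.

send_rows(deltas=[{"dp": [0, 0, -0.01], "rotation": [0, 0, 0]}, {"dp": [0, 0, -0.02], "rotation": [0, 0, 0]}, {"dp": [0, 0, -0.03], "rotation": [0, 0, 0]}, {"dp": [0, 0, -0.038], "rotation": [0, 0, 0]}, {"dp": [0, 0, -0.038], "rotation": [0, 0, 0]}, {"dp": [0, 0, -0.038], "rotation": [0, 0, 0]}, {"dp": [0, 0, -0.038], "rotation": [0, 0, 0]}, {"dp": [0, 0, -0.038], "rotation": [0, 0, 0]}])

```text
clock: 5.32
position: [0.504, -0.0995, 0.0747]
ee_rot: [0.0, 0.892, 0.452, 0.0]
contact_force: [0.8, 0.9, 8.3]
width: 0.0486
```

```bash
python3 - <<'E'
from h import *
for i in range(2):
  im=eyes.get_image('scene');s=monitor.get_state();print(s['position'].round(4),s['contact_force'].round(2),s['moment'].round(3))
z=cv2.resize(im['color'][150:270,190:330],None,fx=4,fy=4,interpolation=cv2.INTER_CUBIC);cv2.imwrite('pics/s3z.png',z[...,::-1])
E
```

```text
[ 0.504  -0.0995  0.0747] [ 0.06 -0.75  7.6 ] [-0.019 -0.021  0.061]
[ 0.504  -0.0995  0.0747] [-0.52  0.1   7.35] [0.018 0.017 0.063]
```

View pics/s3z.png

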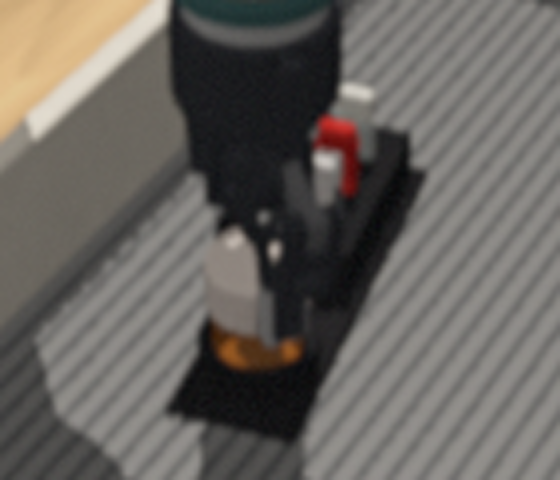

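The cap is gripped on both sides (around (250, 280) in the crop) and the drives are clear. The push is about 7.5 N, which fits roughly 4.4 mm of travel. Now the twist.

send_rows(deltas=[{"dp": [0, 0, 0], "rotation": [0, 0, 0.1]}, {"dp": [0, 0, 0], "rotation": [0, 0, 0.2]}, {"dp": [0, 0, 0], "rotation": [0, 0, 0.3]}, {"dp": [0, 0, 0], "rotation": [0, 0, 0.4]}, {"dp": [0, 0, 0], "rotation": [0, 0, 0.5]}, {"dp": [0, 0, 0], "rotation": [0, 0, 0.6]}, {"dp": [0, 0, 0], "rotation": [0, 0, 0.7]}, {"dp": [0, 0, 0], "rotation": [0, 0, 0.8]}, {"dp": [0, 0, 0], "rotation": [0, 0, 0.9]}, {"dp": [0, 0, 0], "rotation": [0, 0, 1]}])

```text
clock: 6.25
position: [0.5037, -0.0994, 0.0747]
ee_rot: [0.0, 0.751, 0.66, 0.0]
contact_force: [0.6, -0.3, 8.5]
width: 0.0489
```

```bash
python3 - <<'E'
from h import *
for i in range(2):
  im=eyes.get_image('scene');s=monitor.get_state();print(s['position'].round(4),s['contact_force'].round(2),s['moment'].round(3),s['ee_rot'].round(3))
E
```

```text
[ 0.5037 -0.0994  0.0747] [0.33 0.33 8.4 ] [0.035 0.083 0.031] [0.    0.751 0.661 0.   ]
[ 0.5037 -0.0994  0.0746] [-0.1   1.29  7.36] [0.056 0.1   0.083] [0.    0.752 0.659 0.   ]
```

Turning freely: the moment is small and the push is steady. Continuing.

send_rows(deltas=[{"dp": [0, 0, 0], "rotation": [0, 0, 0.1]}, {"dp": [0, 0, 0], "rotation": [0, 0, 0.2]}, {"dp": [0, 0, 0], "rotation": [0, 0, 0.3]}, {"dp": [0, 0, 0], "rotation": [0, 0, 0.4]}, {"dp": [0, 0, 0], "rotation": [0, 0, 0.5]}, {"dp": [0, 0, 0], "rotation": [0, 0, 0.6]}, {"dp": [0, 0, 0], "rotation": [0, 0, 0.7]}, {"dp": [0, 0, 0], "rotation": [0, 0, 0.8]}, {"dp": [0, 0, 0], "rotation": [0, 0, 0.9]}, {"dp": [0, 0, 0], "rotation": [0, 0, 1]}])

```text
clock: 7.18
position: [0.5036, -0.0995, 0.0746]
ee_rot: [0.0, 0.565, 0.825, 0.0]
contact_force: [-0.3, -0.7, 8.1]
width: 0.0491
```

send_rows(deltas=[{"dp": [0, 0, 0], "rotation": [0, 0, 0.1]}, {"dp": [0, 0, 0], "rotation": [0, 0, 0.15]}, {"dp": [0, 0, 0], "rotation": [0, 0, 0.15]}, {"dp": [0, 0, 0], "rotation": [0, 0, 0.15]}])

```text
clock: 7.52
position: [0.5036, -0.0995, 0.0746]
ee_rot: [0.0, 0.534, 0.845, 0.0]
contact_force: [-0.2, 0.1, 8.6]
width: 0.0489
```

```bash
python3 - <<'E'
from h import *
for i in range(2):
  im=eyes.get_image('scene');s=monitor.get_state();print(s['position'].round(4),s['contact_force'].round(2),s['moment'].round(3),s['ee_rot'].round(3))
z=cv2.resize(im['color'][150:270,190:330],None,fx=4,fy=4,interpolation=cv2.INTER_CUBIC);cv2.imwrite('pics/s4z.png',z[...,::-1])
E
```

```text
[ 0.5036 -0.0994  0.0746] [0.35 0.56 8.06] [-0.004  0.05   0.082] [0.    0.534 0.845 0.   ]
[ 0.5036 -0.0995  0.0746] [-0.45 -0.22  8.57] [0.006 0.092 0.015] [0.    0.534 0.845 0.   ]
```

View pics/s4z.png

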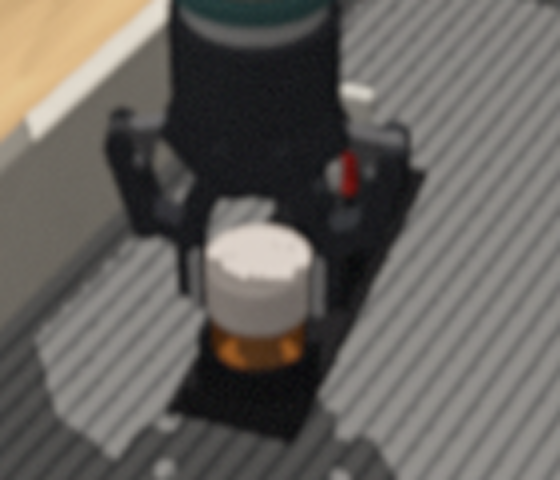

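The tool has turned about 60° with the cap still clamped level at (258, 275) in the crop, and the moment is under 0.1 N m. I'll test the release with a small lift.

send_rows(deltas=[{"dp": [0, 0, 0.02], "rotation": [0, 0, 0]}, {"dp": [0, 0, 0.04], "rotation": [0, 0, 0]}, {"dp": [0, 0, 0.06], "rotation": [0, 0, 0]}, {"dp": [0, 0, 0.07], "rotation": [0, 0, 0]}, {"dp": [0, 0, 0.07], "rotation": [0, 0, 0]}])

```text
clock: 8.03
position: [0.5035, -0.0994, 0.0825]
ee_rot: [0.0, 0.534, 0.845, 0.0]
contact_force: [1.0, -1.1, 0.2]
width: 0.0487
```

No hook resistance, so I'll lift all the way.

send_rows(deltas=[{"dp": [0, 0, 0.06], "rotation": [0, 0, 0]}, {"dp": [0, 0, 0.12], "rotation": [0, 0, 0]}, {"dp": [0, 0, 0.2], "rotation": [0, 0, 0]}, {"dp": [0, 0, 0.28], "rotation": [0, 0, 0]}, {"dp": [0, 0, 0.36], "rotation": [0, 0, 0]}, {"dp": [0, 0, 0.43], "rotation": [0, 0, 0]}, {"dp": [0, 0, 0.48], "rotation": [0, 0, 0]}, {"dp": [0, 0, 0.5], "rotation": [0, 0, 0]}, {"dp": [0, 0, 0.5], "rotation": [0, 0, 0]}, {"dp": [0, 0, 0.5], "rotation": [0, 0, 0]}, {"dp": [0, 0, 0.5], "rotation": [0, 0, 0]}, {"dp": [0, 0, 0.5], "rotation": [0, 0, 0]}])

```text
clock: 9.03
position: [0.5031, -0.0992, 0.142]
ee_rot: [-0.001, 0.534, 0.845, -0.0]
contact_force: [0.2, -0.1, -0.9]
width: 0.0485
```

```bash
python3 - <<'E'
from h import *
im=eyes.get_image('scene');save(im,'s5.png');s=monitor.get_state();print(s['position'].round(4),s['contact_force'].round(2),s['width'])
for o in ['cap','swivel_drive','card_reader']:
  for r in models.find_in(o,im)[:3]: print(o,r)
C=cloud(im);c=im['color'].astype(int)
m=(C[...,2]>.115)&(abs(C[...,0]-.504)<.04)&(abs(C[...,1]+.1)<.04)&(c.min(-1)>110)
p=C[m];print(len(p),p.min(0),p.max(0))
z=cv2.resize(im['color'][130:270,190:330],None,fx=4,fy=4,interpolation=cv2.INTER_CUBIC);cv2.imwrite('pics/s5z.png',z[...,::-1])
E
```

```text
[ 0.5032 -0.0993  0.142 ] [ 0.02 -0.23  0.21] 0.04889294871803077
cap {'box': [83.0, 235.6, 121.6, 273.4], 'score': 0.92}
cap {'box': [238.8, 175.8, 265.6, 206.8], 'score': 0.73}
cap {'box': [181.6, 338.4, 228.4, 387.4], 'score': 0.58}
swivel_drive {'box': [264.9, 194.7, 274.7, 205.5], 'score': 0.61}
swivel_drive {'box': [242.9, 211.9, 264.8, 242.5], 'score': 0.49}
card_reader {'box': [389.9, 234.1, 415.3, 261.6], 'score': 0.87}
card_reader {'box': [240.2, 175.5, 268.9, 204.3], 'score': 0.36}
card_reader {'box': [244.6, 210.6, 262.9, 241.3], 'score': 0.25}
427 [ 0.4725983  -0.12581507  0.12866347] [ 0.53854749 -0.07149758  0.40617074]
```

View pics/s5z.png

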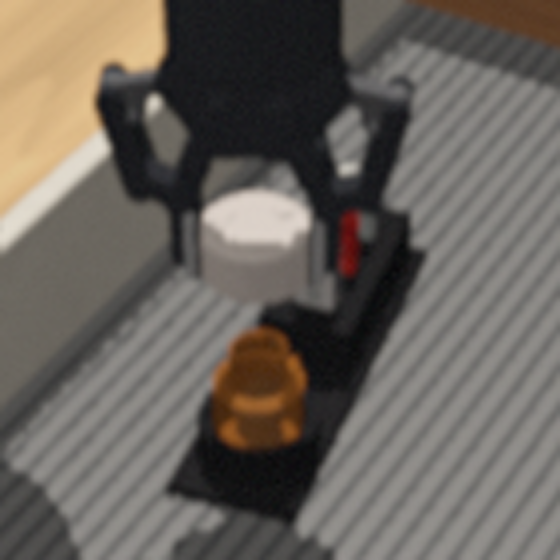

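The cap is held level at (256, 245) in the crop, straight above the open vial at (260, 385). Its lower rim is at about z 0.129, or 49 mm above the mouth. The drives and card reader haven't moved, so I'm handing in.

```bash
python3 - <<'E'
from h import *
print(np.abs(monitor.get_state()['qd']).max()); print(manip.sign_off())
E
```

```text
0.0026939013525865245
the job is handed in; nothing more can be done
None
```

The vial is open. The cap is off and held still and level in the gripper, about 49 mm straight above the vial's mouth. I handed the job in at about 9 s; sign-off gives no verdict.

- **Press:** I gripped the cap from the sides with 60 N and pushed it down about 4.3 mm. The push read 7.5–8.5 N, which fits the spring.
- **Twist:** I turned the tool about 60° anticlockwise with the cap held down. The moment stayed under about 0.1 N m. I did not measure the cap's own angle, but it came off without resistance.
- **Last checks:** The finger opening was 48.9 mm, the wrist force about zero and the joints at rest. The final picture shows the cap level above the open vial.
- **Bystanders:** The card reader was where it started. Of the drives, the network found only the swivel drive, at its old place and partly hidden behind a finger. In the picture only part of the red stick shows and the white drive is mostly hidden, so I have no full final view of those two; I saw no contact with them.
- **Disagreements:** The network also gave some low-score false hits, calling the held cap a card reader and the vial a swivel drive or card reader. They did not match the picture, so I ignored them.

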